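# Re-zero a coffee grinder and set it six clicks coarser

### The job

The grinder has been cleaned and its grind setting is unknown: press the black bar-handled dial on its top lightly down to free it and, holding it pressed, turn it clockwise gently until it stops, then turn it back counter-clockwise six clicks. Let it spring up locked on that click and take the hand away; do not force the dial, down or round, and leave the other things on the bar where they stand.

Things in the scene. Friction and masses are not known exactly. Their poses are not given: they have to be found in the camera images.
- dial_axis (a point): Point on the dial's axis at the grinder's flat top deck, 140 mm above the bar; z up, x towards its bean loading cup (72 mm wide, 42 mm high over the deck, centre 118 mm from the axis). The grinder is a low fixed steel box, 260 x 170 mm. Short deck marks 20 degrees apart run counter-clockwise from one wide mark at the stop, on +x. A 24 mm round timer knob, 95 mm away, is not the dial.
- dial_grip (a point): Grip point on the dial's axis, 40 mm above the deck when not pressed. The dial: a round skirt 60 mm across (its top 18 mm above the deck) and on it an upright bar 46 mm long, 16 mm wide, top 54 mm above the deck. Frame turns and sinks with the dial: x along the bar to its pointed end, z up.
- dial_pointer (a point): Top of the pointed end of the dial's bar, which has a white line: 30 mm from the axis, 54 mm above the deck when not pressed.
- dial (a joint): Dial angle, rad, growing counter-clockwise from above. 0 is the click at the clockwise stop (hard stop 0.03 beyond it), pointer in line with the wide mark. 8 more clicks, each 0.349 rad (20 degrees). Leaving a click takes about 0.14 N m, next to nothing at the crest half-way, then the dial drops into the next by itself. Starts on click 2, 3 or 4.
- dial_press (a joint): How far the dial is pressed down, m: 0 up, 0.006 at the bottom. Spring: 4 N at first, then 2 N per mm. Up, a toothed lock holds the dial at each click; it is free to turn from 2 mm (8 N) down. More than 5 mm (14 N) counts as forced. Let go on a click it springs up and locks.
- column (a joint): Twist in rad of the column that carries the dial, its lock and stop: the torque on the dial divided by 4 N m/rad, positive counter-clockwise, 0 at rest. Over 0.15 either way (0.6 N m), as from turning the locked dial or pushing on against the stop, counts as forced.
- dose_cup_mid (a point): Bystander: middle of an open steel cup, 58 mm wide, 60 mm high, under the grinder's spout.
- tamper_mid (a point): Bystander: middle of a steel tamper, 58 mm wide, 90 mm high, standing beside the grinder.
- brush_mid (a point): Bystander: middle of a wooden-handled brush, 170 mm long, lying beside the grinder.
- jug_mid (a point): Bystander: middle of a steel milk jug, 84 mm wide, 100 mm high.
- mug_mid (a point): Bystander: middle of a black mug, 82 mm wide, 75 mm high.
- bean_jar_mid (a point): Bystander: middle of an amber jar with wooden cap, 90 mm wide, 130 mm high.

How it is judged:
By the outcome, as a careful person would: the job done as asked, in the order asked, and still so for the second after the job is handed in, with the robot touching nothing.
It also fails if it takes over 72 s, if anything falls off the work surface, if the arm or the gripper's body presses on something with over 40 N, if the wrist force passes 120 N, or if a joint passes its speed limit or range.

### The arm

A 7-joint arm with a two-finger parallel gripper is mounted at the origin on the work surface. World frame = base frame: x ahead of the robot, y to its left, z up, the work surface at z = 0. Lengths are in m, angles in degrees, forces in N, time in s.
With the tool pointing down it reaches from about 0.425 to 0.875 m from the base axis. Payload 4.7 kg.
Tool frame: the origin (TCP) lies at the very end of the fingers, on their centre line; the grasp point (between the pads) lies 19 mm behind it; z points along the fingers, y is the direction in which the jaws open and shut (so a half turn about z gives the same grasp; the last joint's range is limited). The gripper opens to 87 mm and grips with 3 to 60 N. Pads are 19 mm wide; open, the fingers measure 117 mm over their backs; the gripper's body (75 mm by 190 mm) begins 51 mm behind the grasp point.
Start: joints at [73.287, 18.392, -4.016, 83.108, 1.295, 78.541, -3.26], TCP at [0.196, -0.62, 0.223] pointing down, gripper open.
Joint ranges: [-163.93, 163.93], [-17.29, 119.83], [-79.2, 71.16], [3.27, 140.29], [-89.18, 269.18], [5.43, 117.66], [-154.24, 154.24]. Speed limits (degrees/s): [147.25, 147.25, 180, 180, 180, 180, 180].

### API

Orientations are given as [roll, pitch, yaw] about the fixed x, y, z axes, in that order (R = Rz(yaw) Ry(pitch) Rx(roll)).
In Python, from cell import * gives the robot as it stands.
- The arm moves only by the tool arm_command, never from a script. Its argument "targets" is a list that holds one entry, the list of rows, each a list of 7 numbers: the shift along the tool's x, y, z in m, then the turn, a rotation vector about the tool's x, y, z in degrees, then the gripper's target within -1 to 1 (shut at 1, half-way at 0, fully open at -1). In form: [[[tx, ty, tz, rx, ry, rz, claw], ...]]. A call has 1 to 10 rows; each row is the pose to reach, as a shift and turn from the pose commanded when the call began, along the tool's axes at that moment; what a row does not reach only later rows make up. A row lasts 1/10 s, in which the tool goes at most 50 mm and 8.59 degrees, less where a joint would pass 70% of its speed; a pose out of reach is approached as far as the arm can. A call with a gripper value outside its range is refused whole. The fingers move at their own pace and stop on an object; "newtons" is the grip in N (left out, the last holds). Time passes only in rows, so rows that repeat a pose let the fingers close. It gives the time, the measured TCP pose, the force and the opening at its end, in the units of the state.
- get_obs(): the state, without advancing time (a new reading comes with each control period).
- read_camera(name): name is "scene" or "top" or "wrist"; returns a dict with "img" (420x560x3 uint8, red, green, blue), "z_map" (420x560 float32, m along the optical axis (not along the pixel's ray), 0 where there is no reading), "K" (3x3 intrinsics, pixels), "D" ([k1, k2, p1, p2, k3] as OpenCV has them; the pictures are not rectified), "origin" and "attitude" of the camera in the world. Camera axes: x right, y down, z forward; pixel columns grow to the right and rows downward; lengths in m; the calibration is good to about 2 mm. A picture is of the moment at which its call begins.
- sign_off(): hands the job in, once; it reports no verdict.
Trained networks look in the newest picture that a camera, given by its name, has taken for a name from the list of things; names that differ only in an ending like _2 or _b are one class to them, and where a whole thing is asked for, a point or a joint stands for the part that bears it (a point fixed in the world has none). Each returns a list of dicts, best first, with "conf" (0 to 1); they miss things now and then, are a little off and sometimes report something else, mostly with a low value. They report only what shows in the picture. A call takes as long as a camera call.
- search_frame(thing, camera): "position" ([column, row] in pixels, amid what is visible of it).
The state is a dict: "time_s": time; "qpos": joint angles; "joint_velocities": joint speeds; "effort": joint torques, N m; "tool_pos": TCP position; "tool_rot": TCP orientation; "force": force on the tool from outside, world axes, zero at the start; "wrist_torque": the same for the moment, N m; "grip_width": finger opening in m.
Only numpy, scipy, OpenCV 4.12 (cv2) and the standard library are available. Lean on these libraries where they do the work, as an engineer would, in place of code of your own. Each camera call takes 0.05 s, during which the arm holds its last target.

## Working session

There is one attempt and no reset: what is moved stays moved. The work goes in short steps, Python scripts to look and compute and a tool call to move; the robot and the scene stay as the last step left them, time stands still between calls to the robot, and variables do not carry over. Pictures are saved under pics/ and viewed, and the job is handed in when it is done.

Besides the shell and the picture viewer there is one more tool, called after ">>>" by a JSON object that holds its "name" and its "arguments", one argument or row to a line. arm_command: Moves the arm, as the interface text tells. Its arguments: {"type":"object","properties":{"targets":{"type":"array","items":{"type":"array","items":{"type":"array","items":{"type":"number"}}}},"newtons":{"type":"number"}},"required":["targets"]}

```bash
mkdir -p pics; ls; python3 - <<'E'
from cell import *
import cv2
o=get_obs(); print(o)
for n in ["scene","top","wrist"]:
    c=read_camera(n); cv2.imwrite(f"pics/{n}0.png",c["img"][:,:,::-1]); print(n,c["K"],c["D"],c["origin"],c["attitude"])
    for t in ["dial_axis","dial_grip","dial_pointer","dial"]:
        print(t,search_frame(t,n)[:2])
E
```

```text
pics
{'time_s': 0.0, 'qpos': array([73.28729072, 18.43808193, -4.01402805, 83.17408865,  1.29568844,
       78.54003879, -3.26055787]), 'joint_velocities': array([-0.03045165,  0.03026349, -0.00800773,  0.02778694,  0.01322803,
        0.00885391,  0.09424221]), 'effort': array([ 1.22344559e-04, -4.91285419e+01, -4.04483937e-01, -3.12528455e+01,
       -6.42550481e-02,  4.36899439e-02,  1.73968556e-04]), 'tool_pos': array([ 0.19545013, -0.61935043,  0.22147951]), 'tool_rot': array([-1.79893063e+02,  6.84185757e-03,  1.75206001e+01]), 'force': array([ 1.0139474 ,  0.19927512, -0.06752689]), 'wrist_torque': array([ 0.05012798, -0.05387802,  0.02949657]), 'grip_width': 0.08708616656592726}
scene [[427.02462377   0.         279.12233927]
 [  0.         427.02462377 210.74630957]
 [  0.           0.           1.        ]] [-0.10841385  0.          0.          0.          0.        ] [ 0.94101746 -0.60968719  1.22520321] [-147.08149392   -0.28651115   35.2363036 ]
dial_axis [{'position': [296.9, 234.7], 'conf': 0.68}]
dial_grip [{'position': [291.4, 221.9], 'conf': 0.75}, {'position': [292
[... 292 characters left out ...]
    0.        0.       ] [ 0.16384571 -0.03471674  1.74736352] [-168.28373966    0.17728056  -89.62671794]
dial_axis [{'position': [291.8, 179.9], 'conf': 0.9}]
dial_grip [{'position': [292.3, 182.7], 'conf': 0.73}, {'position': [294.5, 181.5], 'conf': 0.36}]
dial_pointer [{'position': [291.6, 179.6], 'conf': 0.84}]
dial [{'position': [294.1, 180.9], 'conf': 0.74}]
wrist [[375.35632497   0.         275.34965463]
 [  0.         375.35632497 208.45285493]
 [  0.           0.           1.        ]] [-0.08137735  0.          0.          0.          0.        ] [ 0.27376756 -0.59467416  0.38416669] [ 1.62619415e+02 -1.24094565e-02 -7.24335265e+01]
dial_axis []
dial_grip []
dial_pointer []
dial []
```

View pics/scene0.png

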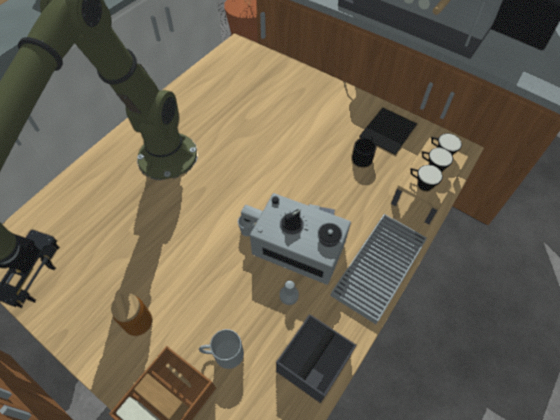

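View pics/top0.png

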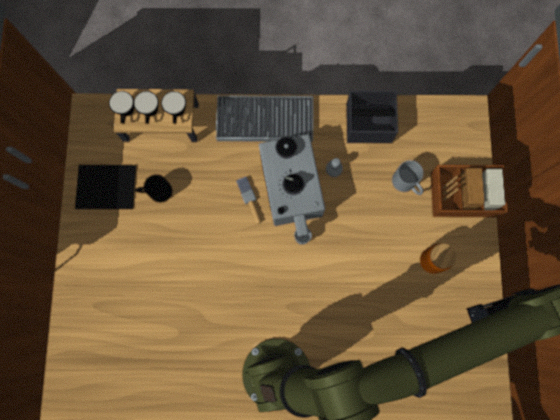

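View pics/wrist0.png

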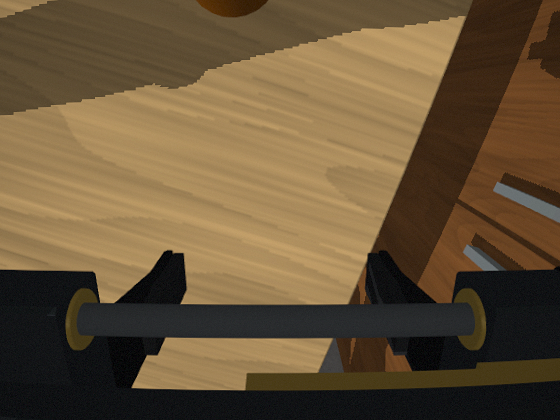

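The scene view shows the grinder at about (300,238) with the dial at (292,222) and the bean cup at (331,233). The top view shows the dial at (293,183) and the cup at (287,146). I'll localise them now.

```bash
cat > h.py <<'E'
from cell import *
import cv2, numpy as np
from scipy.spatial.transform import Rotation as R
def cam(n,save=None):
    c=read_camera(n)
    if save: cv2.imwrite("pics/"+save,c["img"][:,:,::-1])
    return c
def RC(c): return R.from_euler('xyz',c["attitude"],degrees=True).as_matrix()
def cloud(c):
    h,w=c["z_map"].shape
    u,v=np.meshgrid(np.arange(w),np.arange(h))
    p=cv2.undistortPoints(np.stack([u,v],-1).reshape(-1,1,2).astype(float),c["K"],c["D"]).reshape(h,w,2)
    z=c["z_map"][...,None]
    P=np.concatenate([p*z,z],-1)@RC(c).T+np.array(c["origin"])
    P[c["z_map"]<=0]=np.nan
    return P
def proj(c,X):
    r=RC(c); rv=cv2.Rodrigues(r.T)[0]; t=-r.T@np.array(c["origin"])
    return cv2.projectPoints(np.atleast_2d(np.array(X,float)),rv,t,c["K"],c["D"])[0].reshape(-1,2)
def ray(c,uv,z):
    p=cv2.undistortPoints(np.array(uv,float).reshape(-1,1,2),c["K"],c["D"]).reshape(-1,2)
    d=np.c_[p,np.ones(len(p))]@RC(c).T; o=np.array(c["origin"])
    return o+d*((z-o[2])/d[:,2])[:,None]
def crop(c,u0,u1,v0,v1,k,name):
    cv2.imwrite("pics/"+name,cv2.resize(c["img"][v0:v1,u0:u1,::-1],None,fx=k,fy=k,interpolation=cv2.INTER_CUBIC))
E
python3 - <<'E'
from h import *
for n,b in (("top",(230,360,110,250)),("scene",(220,370,170,300))):
    c=cam(n); crop(c,*b,4,n+"c1.png")
    P=cloud(c)
    m=(abs(P[...,2]-0.14)<0.006)&(P[...,0]>0.3)&(abs(P[...,1])<0.4)
    q=P[m]
    q=q[(np.hypot(*(q[:,:2]-np.median(q[:,:2],0)).T)<0.2)]
    print(n,len(q),cv2.minAreaRect(q[:,:2].astype(np.float32)),q[:,2].mean())
    for lo,hi,l in ((0.155,0.164,'skirt'),(0.186,0.205,'bartop'),(0.174,0.185,'cup')):
        m=(P[...,2]>lo)&(P[...,2]<hi); q2=P[m]; q2=q2[np.hypot(*(q2[:,:2]-np.median(q[:,:2],0)).T)<0.16]
        print(l,len(q2)); 
        if len(q2)<120: print(np.round(q2,3).tolist()) if l=='bartop' else print(q2.mean(0))
        else: print(q2.mean(0))
    print(ray(c,[search_frame("dial_grip",n)[0]["position"]],0.18), ray(c,[search_frame("dial_pointer",n)[0]["position"]],0.194),search_frame("dial_pointer",n)[0])
E
```

```text
top 2951 ((0.6024045944213867, -0.046181850135326385), (0.2994677722454071, 0.1694938987493515), 11.354841232299805) 0.1399808805076284
skirt 135
[ 0.58783039 -0.04362589  0.15916248]
bartop 89
[[0.711, -0.02, 0.187], [0.707, -0.027, 0.187], [0.605, -0.027, 0.2], [0.607, -0.03, 0.194], [0.607, -0.034, 0.193], [0.603, -0.021, 0.197], [0.604, -0.024, 0.193], [0.603, -0.027, 0.197], [0.605, -0.03, 0.19], [0.603, -0.034, 0.197], [0.604, -0.037, 0.192], [0.605, -0.04, 0.19], [0.603, -0.043, 0.197], [0.602, -0.021, 0.189], [0.599, -0.024, 0.2], [0.6, -0.027, 0.195], [0.6, -0.03, 0.196], [0.6, -0.034, 0.196], [0.6, -0.037, 0.197], [0.6, -0.04, 0.195], [0.602, -0.043, 0.189], [0.6, -0.046, 0.198], [0.6, -0.049, 0.197], [0.602, -0.052, 0.188], [0.6, -0.021, 0.186], [0.597, -0.024, 0.193], [0.597, -0.027, 0.194], [0.597, -0.03, 0.197], [0.598, -0.034, 0.194], [0.597, -0.037, 0.194], [0.598, -0.04, 0.191], [0.598, -0.043, 0.193], [0.596, -0.046, 0.199], [0.597, -0.049, 0.195], [0.598, -0.052, 0.191], [0.597, -0.055, 0.194], [0.596, -0.058, 0.199], [0.598, -0.062, 0.192], [0.595, -0.024, 0.189],
[... 3388 characters left out ...]
6, 0.193], [0.6, -0.059, 0.195], [0.601, -0.056, 0.191], [0.603, -0.054, 0.19], [0.605, -0.051, 0.188], [0.588, -0.072, 0.194], [0.59, -0.069, 0.192], [0.593, -0.069, 0.194], [0.594, -0.066, 0.192], [0.598, -0.067, 0.197], [0.599, -0.062, 0.192], [0.601, -0.061, 0.192], [0.603, -0.058, 0.189], [0.591, -0.071, 0.191], [0.594, -0.071, 0.193], [0.596, -0.069, 0.193], [0.599, -0.069, 0.195], [0.6, -0.065, 0.191], [0.601, -0.061, 0.187], [0.592, -0.072, 0.187], [0.596, -0.073, 0.192], [0.597, -0.07, 0.189], [0.599, -0.068, 0.188]]
cup 221
[ 0.69815347 -0.03133014  0.17669502]
[[ 0.60693278 -0.06415342  0.18      ]] [[ 0.62003637 -0.06451535  0.194     ]] {'position': [295.8, 221.8], 'conf': 0.71}
```

View pics/topc1.png

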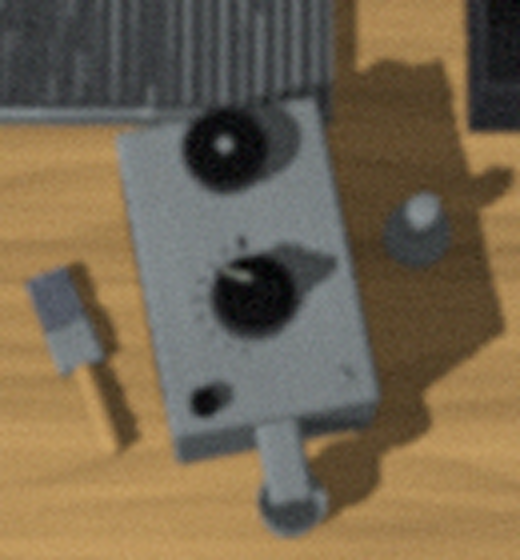

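View pics/scenec1.png

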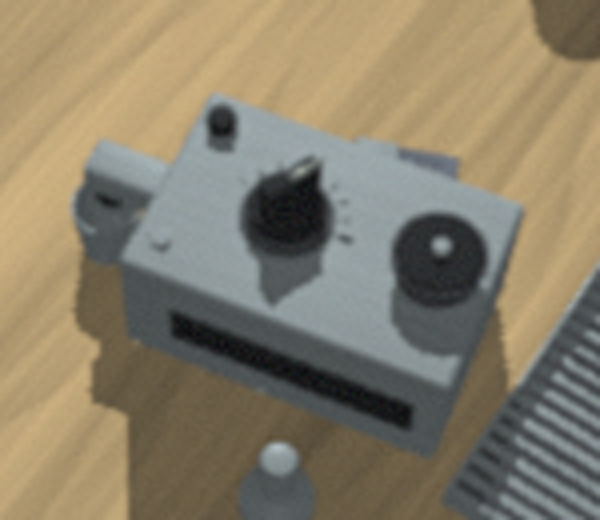

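>>> {"name": "arm_command", "arguments": {
  "targets": [
    [[0.555, -0.426, -0.157, 0, 0, -54, -1], [0.555, -0.426, -0.157, 0, 0, -54, -1], [0.555, -0.426, -0.157, 0, 0, -54, -1], [0.555, -0.426, -0.157, 0, 0, -54, -1], [0.555, -0.426, -0.157, 0, 0, -54, -1], [0.555, -0.426, -0.157, 0, 0, -54, -1], [0.555, -0.426, -0.157, 0, 0, -54, -1], [0.555, -0.426, -0.157, 0, 0, -54, -1], [0.555, -0.426, -0.157, 0, 0, -54, -1], [0.555, -0.426, -0.157, 0, 0, -54, -1]]
  ]
}}

```text
time_s: 2.15
tool_pos: [0.4761, -0.2183, 0.3329]
tool_rot: [179.9, 0.0, 71.5]
force: [0.9, -0.5, -0.3]
grip_width: 0.0869
```

>>> {"name": "arm_command", "arguments": {
  "targets": [
    [[0.2, 0.06, -0.035, 0, 0, 0, -1], [0.2, 0.06, -0.035, 0, 0, 0, -1], [0.2, 0.06, -0.035, 0, 0, 0, -1], [0.2, 0.06, -0.035, 0, 0, 0, -1], [0.2, 0.06, -0.035, 0, 0, 0, -1], [0.2, 0.06, -0.035, 0, 0, 0, -1], [0.2, 0.06, -0.035, 0, 0, 0, -1], [0.2, 0.06, -0.035, 0, 0, 0, -1]]
  ]
}}

```text
time_s: 2.95
tool_pos: [0.5949, -0.052, 0.3667]
tool_rot: [-180.0, 0.1, 71.3]
force: [-0.5, 0.4, -0.4]
grip_width: 0.087
```

```bash
python3 - <<'E'
from h import *
o=get_obs(); print(o["tool_pos"],o["tool_rot"],o["qpos"],o["force"],o["time_s"])
c=cam("wrist","w1.png"); P=cloud(c)
np.save("P.npy",P); np.save("img.npy",c["img"])
print(c["origin"],c["attitude"])
for t in ["dial_axis","dial_grip","dial_pointer"]: print(t,search_frame(t,"wrist")[:2])
E
```

```text
[ 0.5948794  -0.05199103  0.36672486] [-1.79983592e+02  9.79839057e-02  7.13123497e+01] [ 33.65715647  13.68061868 -38.78284627  75.53225477   8.62152239
  93.73513297 -22.45291198] [-0.4819522   0.38164646 -0.43935626] 2.95
[0.62106709 0.02654196 0.5282163 ] [ 1.62535977e+02  5.21383111e-02 -1.86426546e+01]
dial_axis [{'position': [300.2, 156.4], 'conf': 0.7}]
dial_grip [{'position': [277.5, 176.7], 'conf': 0.71}]
dial_pointer [{'position': [272.3, 171.2], 'conf': 0.95}]
```

View pics/w1.png

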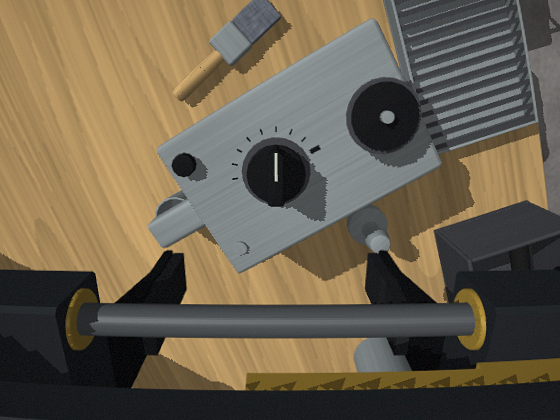

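The wrist view shows the wide mark at (315,149) and eight short marks running counter-clockwise to about (235,178). The white line points at (276,128), which is click 3. I'll fit the axis next.

```bash
python3 - <<'E'
from h import *
from scipy.optimize import least_squares
c=cam("wrist"); P=cloud(c); img=c["img"]
crop(c,200,350,110,220,5,"w1c.png")
uv=np.array([[315,149],[303,134],[290,129],[276,128],[262,132],[249,139],[240,150],[236,164],[235,178]],float)
g=cv2.cvtColor(img,cv2.COLOR_RGB2GRAY).astype(float)
ref=[]
for u,v in uv:
    y,x=np.mgrid[int(v)-5:int(v)+6,int(u)-5:int(u)+6]; w=np.clip(110-g[y,x],0,None)
    w=np.clip(np.median(g[y,x])-25-g[y,x],0,None); ref.append([(w*x).sum()/w.sum(),(w*y).sum()/w.sum()])
ref=np.array(ref); print(np.round(ref,1).tolist())
X=ray(c,ref,0.14)[:,:2]
f=lambda p:(np.c_[p[0]+p[2]*np.cos(p[3]+np.arange(9)*np.pi/9),p[1]+p[2]*np.sin(p[3]+np.arange(9)*np.pi/9)]-X).ravel()
s=least_squares(f,[.597,-.047,.04,.2],loss='soft_l1',f_scale=.0005); print("axis",s.x[:3],np.degrees(s.x[3]),np.round(s.fun*1000,1))
m=abs(P[...,2]-.14)<.004; m&=(np.hypot(P[...,0]-.6,P[...,1]+.05)<.2); q=P[m]; print("deck z",np.median(q[:,2]))
rect=cv2.minAreaRect(q[:,:2].astype(np.float32)); print(rect)
m=(abs(P[...,2]-.194)<.006)&(np.hypot(P[...,0]-.597,P[...,1]+.047)<.045); q=P[m]
print("bar",len(q),q.mean(0),cv2.minAreaRect(q[:,:2].astype(np.float32)))
# white line
m2=m&(g>110); q=P[m2]; print(len(q))
yy,xx=np.where((g>120)); k=(abs(xx-276)<12)&(abs(yy-168)<25); yy,xx=yy[k],xx[k]; W=ray(c,np.c_[xx,yy],.194)[:,:2]
vx,vy,x0,y0=cv2.fitLine(W.astype(np.float32),cv2.DIST_L2,0,.01,.01).ravel(); print("white",W.mean(0),np.degrees(np.arctan2(vy,vx)),xx.min(),xx.max(),yy.min(),yy.max())
m=(abs(P[...,2]-.158)<.004)&(np.hypot(P[...,0]-.597,P[...,1]+.047)<.045); q=P[m]; print("skirt",cv2.minEnclosingCircle(q[:,:2].astype(np.float32)))
E
```

```text
[[314.3, 150.4], [304.1, 138.8], [290.5, 132.4], [275.6, 130.0], [260.9, 132.7], [248.0, 140.0], [238.8, 151.4], [234.4, 165.2], [234.8, 179.4]]
axis [ 0.59577358 -0.05020568  0.04453017] 11.976639576431719 [-1.3 -0.  -0.6 -0.5  0.4  0.3  0.4  0.5  0.2  0.4  0.2 -0.   0.  -0.1
 -0.1 -0.1  0.1 -0.4]
deck z 0.13942925136333173
((0.6243370175361633, -0.04409961402416229), (0.25799548625946045, 0.16827262938022614), 11.544715881347656)
bar 901 [ 0.59649346 -0.0469591   0.19322275] ((0.5964445471763611, -0.04628672078251839), (0.053035300225019455, 0.015518341213464737), 72.04545593261719)
84
white [ 0.60021465 -0.0360183 ] 71.31021 275 277 155 182
skirt ((0.5953969955444336, -0.04959015175700188), 0.03013991005718708)
```

View pics/w1c.png

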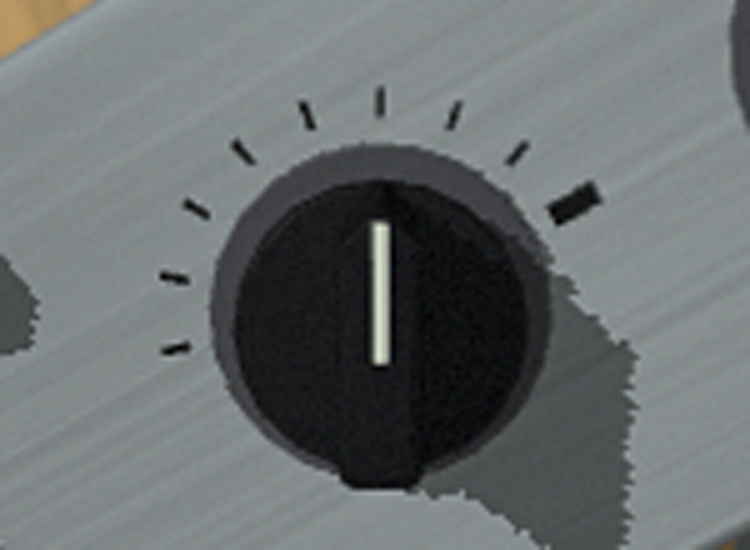

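>>> {"name": "arm_command", "arguments": {
  "targets": [
    [[0.0023, 0, 0.04, 0, 0, 0, -1], [0.0023, 0, 0.08, 0, 0, 0, -1], [0.0023, 0, 0.12, 0, 0, 0, -1], [0.0023, 0, 0.14, 0, 0, 0, -1], [0.0023, 0, 0.15, 0, 0, 0, -1], [0.0023, 0, 0.15, 0, 0, 0, -1], [0.0023, 0, 0.15, 0, 0, 0, -1]]
  ]
}}

```text
time_s: 3.9
tool_pos: [0.5971, -0.0473, 0.2184]
tool_rot: [179.9, -0.0, 71.5]
force: [0.7, -0.5, 0.2]
grip_width: 0.087
```

```bash
python3 - <<'E'
from h import *
o=get_obs(); print(o["tool_pos"],o["tool_rot"],o["force"],o["wrist_torque"],o["time_s"])
c=cam("wrist","w2.png"); print(proj(c,[o["tool_pos"],[.5955,-.0497,.194]]))
E
```

```text
[ 0.5970757 -0.0473428  0.2184015] [ 1.79886479e+02 -2.12894710e-02  7.15094962e+01] [ 0.70435946 -0.51125301  0.16796626] [-0.01116218 -0.08107268 -0.01749073] 3.9
[[276.27521927 272.38877378]
 [274.72080805 256.24590471]]
```

View pics/w2.png

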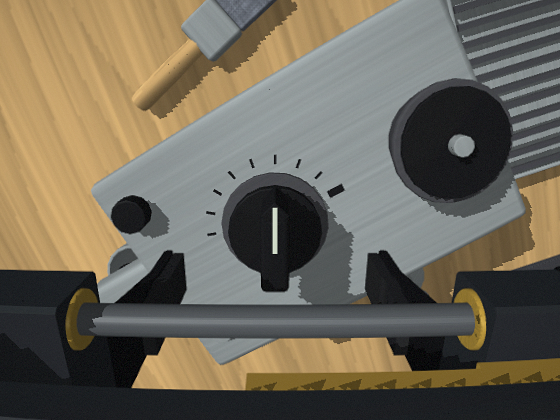

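The fingers straddle the dial: pad tips at about (180,260) and (372,260), bar centre near (275,240). The pose readings seem noisy, so I'll average several.

```bash
cat > fit.py <<'E'
from h import *
def pose(c):
    P=cloud(c); g=cv2.cvtColor(c["img"],cv2.COLOR_RGB2GRAY)
    m=(abs(P[...,2]-.158)<.004)&(np.hypot(P[...,0]-.5955,P[...,1]+.0497)<.04); q=P[m]
    sk=cv2.minEnclosingCircle(q[:,:2].astype(np.float32))
    m=(P[...,2]>.184)&(P[...,2]<.199)&(np.hypot(P[...,0]-.5955,P[...,1]+.0497)<.04); q=P[m]
    r=cv2.minAreaRect(q[:,:2].astype(np.float32))
    return np.round(sk[0],4),round(sk[1],4),np.round(r[0],4),np.round(r[1],4),round(r[2],1),round(float(np.median(q[:,2])),4)
E
python3 - <<'E'
from fit import *
a=[]
for i in range(6):
    c=cam("wrist"); o=get_obs(); a.append(np.r_[o["tool_pos"],o["tool_rot"][2],o["force"],o["wrist_torque"][2],np.array(c["origin"])])
    if i<3: print(pose(c))
a=np.array(a); np.set_printoptions(suppress=True,precision=4,linewidth=150); print(a); print(a.mean(0),o["time_s"])
E
```

```text
(array([ 0.5954, -0.0496]), 0.0303, array([ 0.5968, -0.0459]), array([0.0528, 0.0159]), 71.2, 0.1933)
(array([ 0.5956, -0.0498]), 0.0302, array([ 0.5967, -0.046 ]), array([0.0529, 0.0159]), 71.3, 0.1933)
(array([ 0.5955, -0.0497]), 0.0302, array([ 0.5966, -0.0463]), array([0.0534, 0.016 ]), 71.1, 0.1933)
[[ 0.5974 -0.0472  0.2189 71.5191  0.601   0.5552 -0.1571 -0.0444  0.6227  0.0312  0.3805]
 [ 0.5973 -0.0472  0.2187 71.5218 -0.3129 -0.7587  0.5971 -0.0113  0.6227  0.0313  0.3805]
 [ 0.5971 -0.0471  0.2185 71.5244 -0.3964  0.4256  0.3716 -0.0293  0.6226  0.0313  0.3804]
 [ 0.5969 -0.0472  0.2182 71.5215  0.5839  0.4306 -0.4727  0.0183  0.6225  0.0313  0.3801]
 [ 0.5968 -0.0472  0.2179 71.5251  0.9291 -0.1445  0.5447 -0.0038  0.6224  0.0313  0.3798]
 [ 0.5966 -0.0472  0.2176 71.5207  0.1703 -0.8129 -0.5738 -0.0215  0.6223  0.0312  0.3795]]
[ 0.597  -0.0472  0.2183 71.5221  0.2625 -0.0508  0.0516 -0.0154  0.6225  0.0313  0.3801] 4.25
```

>>> {"name": "arm_command", "arguments": {
  "targets": [
    [[-0.0025, 0, 0.02, 0, 0, 0, -1], [-0.0025, 0, 0.03, 0, 0, 0, -1], [-0.0025, 0, 0.03, 0, 0, 0, -1], [-0.0025, 0, 0.03, 0, 0, 0, -1], [-0.0025, 0, 0.03, 0, 0, 0, -1]]
  ]
}}

```text
time_s: 4.75
tool_pos: [0.596, -0.0494, 0.1878]
tool_rot: [179.9, -0.0, 71.5]
force: [0.3, 0.0, -1.0]
grip_width: 0.0877
```

```bash
python3 - <<'E'
from fit import *
np.set_printoptions(suppress=True,precision=4,linewidth=150)
for i in range(8):
    c=cam("wrist"); o=get_obs(); print(o["time_s"],o["tool_pos"],o["tool_rot"],np.array(c["origin"]),o["joint_velocities"].round(2))
E
```

```text
4.8 [ 0.596  -0.0494  0.1878] [179.9298  -0.0167  71.5325] [0.6216 0.029  0.3494] [-0.06 -0.06  0.03  0.12 -0.07 -0.17  0.03]
4.85 [ 0.596  -0.0495  0.1878] [179.9279  -0.0126  71.5315] [0.6216 0.029  0.3495] [ 0.    0.03  0.09  0.17 -0.03  0.07  0.01]
4.9 [ 0.5959 -0.0495  0.1877] [179.9393  -0.0062  71.5285] [0.6216 0.0289 0.3494] [0.04 0.04 0.05 0.17 0.01 0.01 0.02]
4.95 [ 0.5958 -0.0495  0.1875] [179.9526  -0.0061  71.5285] [0.6215 0.0289 0.3493] [ 0.03  0.06 -0.05  0.25  0.08 -0.07  0.01]
5.0 [ 0.5958 -0.0496  0.1874] [179.959   -0.0004  71.5251] [0.6215 0.0289 0.3492] [ 0.01  0.13  0.08  0.17  0.11 -0.1   0.04]
5.05 [ 0.5957 -0.0496  0.1873] [179.9702   0.0037  71.5195] [0.6214 0.0289 0.349 ] [-0.04  0.02  0.05  0.16  0.11 -0.04  0.02]
5.1 [ 0.5956 -0.0496  0.1872] [179.9839   0.0056  71.5185] [0.6214 0.0288 0.3489] [-0.15  0.1  -0.03  0.14 -0.05  0.02  0.05]
5.15 [ 0.5956 -0.0496  0.1872] [179.9842   0.0049  71.523 ] [0.6213 0.0288 0.3488] [ 0.03  0.06  0.1   0.11 -0.04 -0.12 -0.03]
```

>>> {"name": "arm_command", "arguments": {
  "targets": [
    [[0, 0, 0.015, 0, 0, 0, -1], [0, 0, 0.023, 0, 0, 0, -1], [0, 0, 0.023, 0, 0, 0, -1], [0, 0, 0.023, 0, 0, 0, -1], [0, 0, 0.023, 0, 0, 0, 0.3], [0, 0, 0.023, 0, 0, 0, 0.3], [0, 0, 0.023, 0, 0, 0, 0.3], [0, 0, 0.023, 0, 0, 0, 0.3]]
  ],
  "newtons": 8
}}

```text
time_s: 5.95
tool_pos: [0.5957, -0.0496, 0.1643]
tool_rot: [180.0, 0.0, 71.5]
force: [-0.5, 0.4, -0.6]
grip_width: 0.063
```

```bash
cat > st.py <<'E'
from fit import *
import sys
np.set_printoptions(suppress=True,precision=4,linewidth=150)
n=int(sys.argv[1]); a=[]
for i in range(n):
    c=cam("wrist",sys.argv[2] if len(sys.argv)>2 and i==n-1 else None); o=get_obs(); a.append(np.r_[o["tool_pos"],o["tool_rot"][2],o["force"],o["wrist_torque"],o["grip_width"]])
a=np.array(a); print(o["time_s"],"mean",a.mean(0)); print("last",a[-1],o["tool_rot"],o["qpos"][6])
E
python3 st.py 4 w3.png
```

```text
6.15 mean [ 0.5956 -0.0496  0.1641 71.5211 -0.0155  0.1137  0.2094 -0.042  -0.0908  0.0143  0.0531]
last [ 0.5955 -0.0496  0.1641 71.5203  0.7226 -0.0075  0.1869 -0.014  -0.0628  0.0162  0.0472] [179.9939   0.0076  71.5203] -24.84879483970111
```

View pics/w3.png

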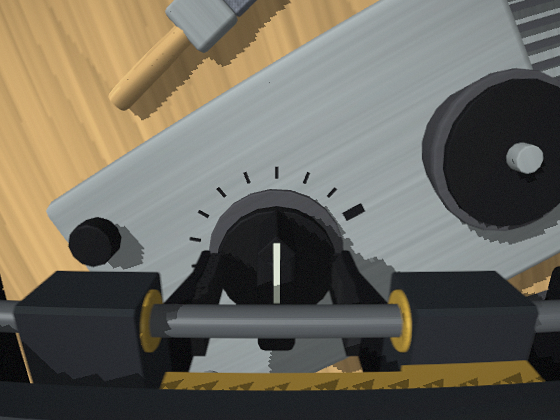

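The jaws are closing symmetrically about the bar, whose line is at column 276, and the pads are at about columns 210 and 345. I'll keep closing.

>>> {"name": "arm_command", "arguments": {
  "targets": [
    [[0, 0, 0, 0, 0, 0, 1], [0, 0, 0, 0, 0, 0, 1], [0, 0, 0, 0, 0, 0, 1], [0, 0, 0, 0, 0, 0, 1], [0, 0, 0, 0, 0, 0, 1], [0, 0, 0, 0, 0, 0, 1]]
  ],
  "newtons": 8
}}

```text
time_s: 6.75
tool_pos: [0.5958, -0.0497, 0.1641]
tool_rot: [180.0, -0.0, 71.5]
force: [2.1, 0.1, -0.2]
grip_width: 0.0163
```

```bash
python3 st.py 4 w4.png
```

```text
6.95 mean [ 0.5958 -0.0497  0.1641 71.5164  1.444  -1.1192 -0.6404 -0.0865 -0.4554  0.0233  0.016 ]
last [ 0.5958 -0.0497  0.1641 71.5156  1.8369 -1.3691 -1.118  -0.1098 -0.4754  0.0247  0.016 ] [179.9595  -0.0002  71.5156] -24.848067615109095
```

>>> {"name": "arm_command", "arguments": {
  "targets": [
    [[0, 0, 0, 0, 0, 0, 1], [0, 0, 0, 0, 0, 0, 1], [0, 0, 0.001, 0, 0, 0, 1], [0, 0, 0.002, 0, 0, 0, 1], [0, 0, 0.003, 0, 0, 0, 1], [0, 0, 0.003, 0, 0, 0, 1], [0, 0, 0.003, 0, 0, 0, 1]]
  ],
  "newtons": 40
}}

```text
time_s: 7.65
tool_pos: [0.5959, -0.0497, 0.1622]
tool_rot: [179.9, 0.0, 71.5]
force: [-0.4, -0.7, 6.3]
grip_width: 0.0159
```

```bash
python3 st.py 4 w5.png
```

```text
7.85 mean [ 0.5959 -0.0497  0.1622 71.5151 -0.6073 -1.1226  6.2788 -0.2004 -0.0237 -0.0065  0.0157]
last [ 0.5959 -0.0497  0.1622 71.5144 -0.4232 -1.572   7.0391 -0.2627 -0.0372 -0.0186  0.0156] [179.9296   0.019   71.5144] -24.92259005924871
```

>>> {"name": "arm_command", "arguments": {
  "targets": [
    [[0, 0, 0.001, 0, 0, 0, 1], [0, 0, 0.002, 0, 0, 0, 1], [0, 0, 0.003, 0, 0, 0, 1], [0, 0, 0.003, 0, 0, 0, 1], [0, 0, 0.003, 0, 0, 0, 1]]
  ],
  "newtons": 40
}}

```text
time_s: 8.35
tool_pos: [0.5959, -0.0497, 0.1601]
tool_rot: [179.9, 0.0, 71.5]
force: [-2.4, -0.6, 10.0]
grip_width: 0.0156
```

```bash
python3 st.py 6 w6.png
```

```text
8.65 mean [ 0.5959 -0.0497  0.1601 71.515  -1.5716 -0.4971 10.845  -0.1783  0.3836 -0.0236  0.0157]
last [ 0.5959 -0.0497  0.1601 71.5124 -1.5983 -0.9683  9.7406 -0.1509  0.4372 -0.0131  0.0157] [179.9072   0.0382  71.5124] -24.998253021581963
```

>>> {"name": "arm_command", "arguments": {
  "targets": [
    [[0, 0, 0, 0, 0, 3, 1], [0, 0, 0, 0, 0, 6, 1], [0, 0, 0, 0, 0, 9, 1], [0, 0, 0, 0, 0, 12, 1], [0, 0, 0, 0, 0, 15, 1], [0, 0, 0, 0, 0, 18, 1], [0, 0, 0, 0, 0, 20, 1], [0, 0, 0, 0, 0, 20, 1], [0, 0, 0, 0, 0, 20, 1]]
  ]
}}

```text
time_s: 9.55
tool_pos: [0.5961, -0.0498, 0.1602]
tool_rot: [179.9, -0.0, 51.5]
force: [-0.5, -0.2, 11.1]
grip_width: 0.0156
```

```bash
python3 st.py 4 w7.png
```

```text
9.75 mean [ 0.5961 -0.0498  0.1602 51.5117 -1.775  -1.4496  9.9592 -0.2013  0.3238 -0.0276  0.0157]
last [ 0.5961 -0.0498  0.1602 51.5134 -1.9256 -1.4652  9.4157 -0.1585  0.3214 -0.0566  0.0156] [179.8781  -0.0104  51.5134] -44.179432654407385
```

View pics/w7.png

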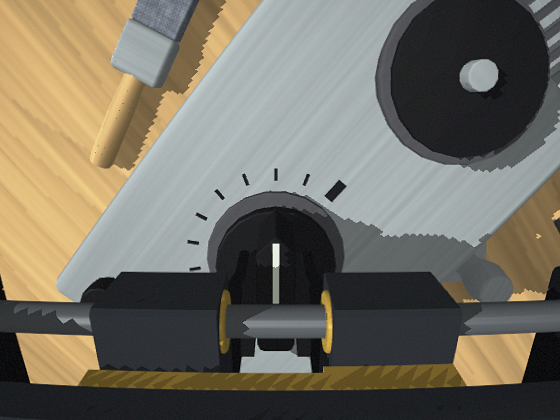

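The line at column 276 now points at mark 2, with the wide mark two places to the right. The dial turns freely, so I'll continue.

>>> {"name": "arm_command", "arguments": {
  "targets": [
    [[0, 0, 0, 0, 0, 3, 1], [0, 0, 0, 0, 0, 6, 1], [0, 0, 0, 0, 0, 9, 1], [0, 0, 0, 0, 0, 12, 1], [0, 0, 0, 0, 0, 15, 1], [0, 0, 0, 0, 0, 18, 1], [0, 0, 0, 0, 0, 20, 1], [0, 0, 0, 0, 0, 20, 1]]
  ]
}}

```text
time_s: 10.55
tool_pos: [0.5962, -0.0499, 0.1602]
tool_rot: [179.9, -0.1, 31.5]
force: [-1.2, -0.9, 10.7]
grip_width: 0.0158
```

```bash
python3 st.py 4
```

```text
10.75 mean [ 0.5963 -0.0499  0.1602 31.5036 -1.1062 -0.9057  9.8763 -0.2903  0.2665  0.01    0.0157]
last [ 0.5962 -0.05    0.1602 31.5015 -1.746  -1.3986 10.2558 -0.2781  0.2966  0.0336  0.0155] [179.8706  -0.0676  31.5015] -63.42974510159582
```

>>> {"name": "arm_command", "arguments": {
  "targets": [
    [[0, 0, 0, 0, 0, 3, 1], [0, 0, 0, 0, 0, 6, 1], [0, 0, 0, 0, 0, 9, 1], [0, 0, 0, 0, 0, 12, 1], [0, 0, 0, 0, 0, 15, 1], [0, 0, 0, 0, 0, 18, 1], [0, 0, 0, 0, 0, 20, 1], [0, 0, 0, 0, 0, 20, 1]]
  ]
}}

```text
time_s: 11.55
tool_pos: [0.5964, -0.0501, 0.1603]
tool_rot: [179.9, -0.1, 11.5]
force: [-1.8, -1.0, 10.5]
grip_width: 0.0156
```

```bash
python3 st.py 4 w8.png
```

```text
11.75 mean [ 0.5963 -0.0502  0.1603 11.4961 -1.142  -1.703  10.2261 -0.2959  0.2229 -0.0183  0.0156]
last [ 0.5963 -0.0502  0.1603 11.4966 -0.9451 -1.8607 10.1111 -0.3058  0.2279 -0.0739  0.0159] [179.888   -0.1183  11.4966] -82.73049889157843
```

View pics/w8.png

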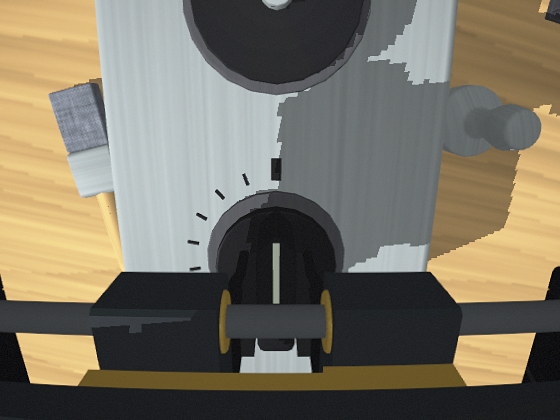

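The line at column 276 is in line with the wide mark, so this is click 0. I'll feel gently for the stop.

>>> {"name": "arm_command", "arguments": {
  "targets": [
    [[0, 0, 0, 0, 0, 0.7, 1], [0, 0, 0, 0, 0, 1.4, 1], [0, 0, 0, 0, 0, 2, 1], [0, 0, 0, 0, 0, 2, 1]]
  ]
}}

```text
time_s: 12.15
tool_pos: [0.5963, -0.0502, 0.1603]
tool_rot: [179.9, -0.1, 9.5]
force: [-0.7, -0.5, 10.5]
grip_width: 0.0158
```

```bash
python3 st.py 5
```

```text
12.4 mean [ 0.5963 -0.0502  0.1603  9.5121 -1.03   -1.1754 10.227  -0.3114  0.2574  0.0909  0.0156]
last [ 0.5963 -0.0501  0.1603  9.5152 -0.8538 -1.6343 10.1466 -0.3171  0.2978  0.1099  0.0156] [179.8867  -0.1233   9.5152] -84.6539111731107
```

>>> {"name": "arm_command", "arguments": {
  "targets": [
    [[0, 0, 0, 0, 0, 0.5, 1], [0, 0, 0, 0, 0, 1, 1], [0, 0, 0, 0, 0, 1.5, 1], [0, 0, 0, 0, 0, 1.5, 1]]
  ]
}}

```text
time_s: 12.8
tool_pos: [0.5963, -0.0502, 0.1603]
tool_rot: [179.9, -0.1, 8.0]
force: [-0.2, -1.8, 10.8]
grip_width: 0.0159
```

```bash
python3 st.py 5
```

```text
13.05 mean [ 0.5963 -0.0502  0.1603  8.0219 -1.1098 -1.6554  9.7831 -0.3491  0.2327  0.1268  0.0157]
last [ 0.5963 -0.0502  0.1603  8.0223 -1.4318 -1.608  10.1338 -0.3877  0.2445  0.1192  0.0157] [179.8869  -0.1257   8.0223] -86.09497171258009
```

>>> {"name": "arm_command", "arguments": {
  "targets": [
    [[0, 0, 0, 0, 0, 0.5, 1], [0, 0, 0, 0, 0, 1, 1], [0, 0, 0, 0, 0, 1.5, 1], [0, 0, 0, 0, 0, 1.5, 1]]
  ]
}}

```text
time_s: 13.45
tool_pos: [0.5963, -0.0502, 0.1603]
tool_rot: [179.9, -0.1, 6.5]
force: [-1.3, -1.3, 10.8]
grip_width: 0.0159
```

```bash
python3 st.py 6 w9.png
```

```text
13.75 mean [ 0.5963 -0.0502  0.1603  6.5323 -0.7325 -1.6342 10.3055 -0.3762  0.2902  0.2045  0.0158]
last [ 0.5963 -0.0502  0.1603  6.5315 -0.5739 -1.2646 10.2453 -0.36    0.2914  0.1946  0.0162] [179.8859  -0.1263   6.5315] -87.53916625582607
```

View pics/w9.png

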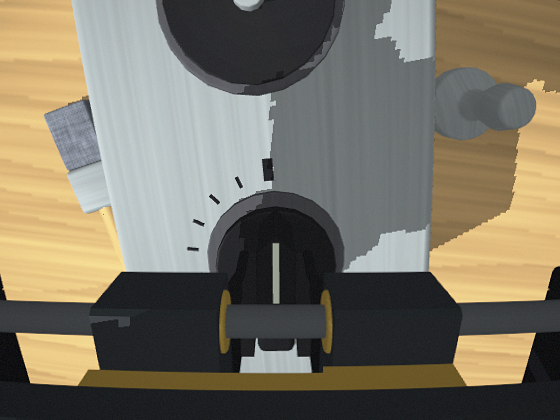

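The torque rises past the detent value to 0.20 N m, about 0.05 per degree, so the dial is on the stop. Next I'll turn counter-clockwise by 5 + 120 degrees.

>>> {"name": "arm_command", "arguments": {
  "targets": [
    [[0, 0, 0, 0, 0, -2.5, 1], [0, 0, 0, 0, 0, -5, 1], [0, 0, 0, 0, 0, -8, 1], [0, 0, 0, 0, 0, -11, 1], [0, 0, 0, 0, 0, -14, 1], [0, 0, 0, 0, 0, -17, 1], [0, 0, 0, 0, 0, -20, 1], [0, 0, 0, 0, 0, -23, 1], [0, 0, 0, 0, 0, -25, 1], [0, 0, 0, 0, 0, -25, 1]]
  ]
}}

```text
time_s: 14.75
tool_pos: [0.5963, -0.0499, 0.1602]
tool_rot: [179.9, -0.1, 31.5]
force: [-1.2, -0.7, 11.5]
grip_width: 0.0156
```

```bash
python3 st.py 4
```

```text
14.95 mean [ 0.5963 -0.05    0.1602 31.5045 -1.4057 -0.9082 10.1291 -0.2873  0.2707 -0.0044  0.0157]
last [ 0.5962 -0.05    0.1603 31.5011 -1.7261 -0.262  10.1835 -0.2514  0.2473  0.0028  0.0158] [179.8694  -0.0696  31.5011] -63.42456573323669
```

>>> {"name": "arm_command", "arguments": {
  "targets": [
    [[0, 0, 0, 0, 0, -3, 1], [0, 0, 0, 0, 0, -6, 1], [0, 0, 0, 0, 0, -9, 1], [0, 0, 0, 0, 0, -12, 1], [0, 0, 0, 0, 0, -15, 1], [0, 0, 0, 0, 0, -18, 1], [0, 0, 0, 0, 0, -20, 1], [0, 0, 0, 0, 0, -20, 1]]
  ]
}}

```text
time_s: 15.75
tool_pos: [0.5961, -0.0498, 0.1602]
tool_rot: [179.9, -0.0, 51.6]
force: [-0.4, -1.2, 9.8]
grip_width: 0.0155
```

```bash
python3 st.py 4
```

```text
15.95 mean [ 0.5961 -0.0498  0.1602 51.5128 -1.3247 -0.9521 10.3409 -0.2     0.3189 -0.0004  0.0157]
last [ 0.5961 -0.0498  0.1602 51.5118 -2.4962 -1.2374 10.031  -0.201   0.3036  0.0008  0.0157] [179.8805  -0.0146  51.5118] -44.1702746573174
```

>>> {"name": "arm_command", "arguments": {
  "targets": [
    [[0, 0, 0, 0, 0, -3, 1], [0, 0, 0, 0, 0, -6, 1], [0, 0, 0, 0, 0, -9, 1], [0, 0, 0, 0, 0, -12, 1], [0, 0, 0, 0, 0, -15, 1], [0, 0, 0, 0, 0, -18, 1], [0, 0, 0, 0, 0, -20, 1], [0, 0, 0, 0, 0, -20, 1]]
  ]
}}

```text
time_s: 16.75
tool_pos: [0.5959, -0.0497, 0.1601]
tool_rot: [179.9, 0.0, 71.6]
force: [-2.7, 0.2, 11.2]
grip_width: 0.016
```

```bash
python3 st.py 4 w10.png
```

```text
16.95 mean [ 0.5959 -0.0497  0.1601 71.5162 -2.3291 -1.4652 10.7895 -0.1467  0.3951 -0.0038  0.0158]
last [ 0.5959 -0.0497  0.1601 71.5117 -1.5886 -1.3845 10.2223 -0.1396  0.4359  0.0013  0.0159] [179.9096   0.0332  71.5117] -24.98260872600701
```

View pics/w10.png

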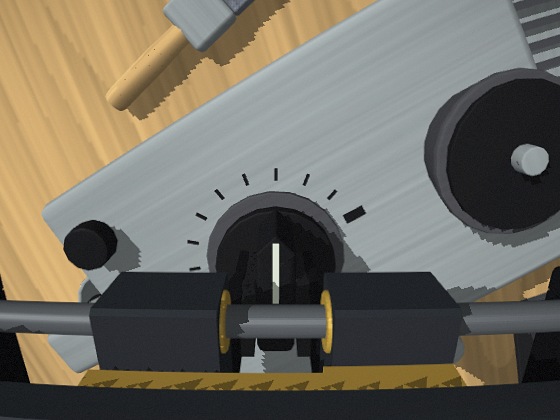

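The line is on mark 3, with mark 3 above it at (276,174) and the wide mark at (355,214). Three more clicks to go.

>>> {"name": "arm_command", "arguments": {
  "targets": [
    [[0, 0, 0, 0, 0, -3, 1], [0, 0, 0, 0, 0, -6, 1], [0, 0, 0, 0, 0, -9, 1], [0, 0, 0, 0, 0, -12, 1], [0, 0, 0, 0, 0, -15, 1], [0, 0, 0, 0, 0, -18, 1], [0, 0, 0, 0, 0, -20, 1], [0, 0, 0, 0, 0, -20, 1]]
  ]
}}

```text
time_s: 17.75
tool_pos: [0.5957, -0.0496, 0.16]
tool_rot: [180.0, 0.1, 91.6]
force: [-2.5, -1.2, 10.6]
grip_width: 0.0152
```

```bash
python3 st.py 4
```

```text
17.95 mean [ 0.5957 -0.0497  0.16   91.5167 -2.3292 -0.7642 10.2026 -0.1498  0.4901 -0.0109  0.0156]
last [ 0.5957 -0.0497  0.16   91.5145 -2.5902 -1.4799 11.0437 -0.1338  0.4749 -0.0122  0.0157] [179.9573   0.0653  91.5145] -5.870464475911047
```

>>> {"name": "arm_command", "arguments": {
  "targets": [
    [[0, 0, 0, 0, 0, -3, 1], [0, 0, 0, 0, 0, -6, 1], [0, 0, 0, 0, 0, -9, 1], [0, 0, 0, 0, 0, -12, 1], [0, 0, 0, 0, 0, -15, 1], [0, 0, 0, 0, 0, -18, 1], [0, 0, 0, 0, 0, -20, 1], [0, 0, 0, 0, 0, -20, 1]]
  ]
}}

```text
time_s: 18.75
tool_pos: [0.5955, -0.0497, 0.1599]
tool_rot: [-180.0, 0.1, 111.6]
force: [-2.5, -0.6, 11.4]
grip_width: 0.0157
```

```bash
python3 st.py 4 w11.png
```

```text
18.95 mean [  0.5955  -0.0497   0.1599 111.5167  -2.8676  -0.6449  10.9605  -0.2099   0.5631  -0.0059   0.0157]
last [  0.5955  -0.0497   0.1599 111.5165  -2.7787  -2.0335  10.5547  -0.206    0.5439  -0.0482   0.0158] [-179.9862    0.073   111.5165] 13.149921732213437
```

View pics/w11.png

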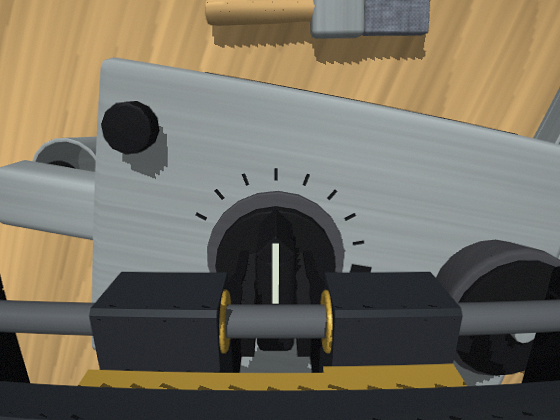

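The line at (276,250) points at mark 5: four short marks and the wide one to its right, three to its left. One more click.

>>> {"name": "arm_command", "arguments": {
  "targets": [
    [[0, 0, 0, 0, 0, -3, 1], [0, 0, 0, 0, 0, -6, 1], [0, 0, 0, 0, 0, -9, 1], [0, 0, 0, 0, 0, -12, 1], [0, 0, 0, 0, 0, -15, 1], [0, 0, 0, 0, 0, -18, 1], [0, 0, 0, 0, 0, -20, 1], [0, 0, 0, 0, 0, -20, 1]]
  ]
}}

```text
time_s: 19.75
tool_pos: [0.5953, -0.0498, 0.1598]
tool_rot: [-179.9, 0.1, 131.6]
force: [-2.8, -0.6, 10.8]
grip_width: 0.0156
```

```bash
python3 st.py 5 w12.png
```

```text
20.0 mean [  0.5953  -0.0498   0.1598 131.5117  -2.5262  -0.8672  11.0596  -0.2367   0.6456   0.0065   0.0157]
last [  0.5953  -0.0498   0.1599 131.5098  -1.8195  -0.5163  10.9964  -0.2507   0.6819  -0.0004   0.0158] [-179.9346    0.0559  131.5098] 32.05537426464727
```

View pics/w12.png

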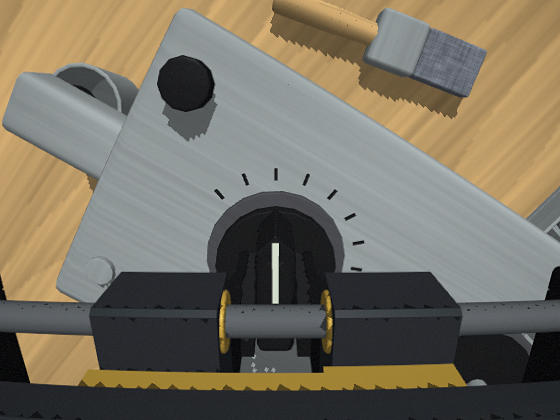

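Two short marks show to the left and five to the right, so the line is on mark 6, with torque near zero. I'll let it rise, then open.

>>> {"name": "arm_command", "arguments": {
  "targets": [
    [[0, 0, -0.001, 0, 0, 0, 1], [0, 0, -0.002, 0, 0, 0, 1], [0, 0, -0.003, 0, 0, 0, 1], [0, 0, -0.004, 0, 0, 0, 1], [0, 0, -0.005, 0, 0, 0, 1], [0, 0, -0.0055, 0, 0, 0, 1], [0, 0, -0.0055, 0, 0, 0, 1]]
  ]
}}

```text
time_s: 20.7
tool_pos: [0.5953, -0.0498, 0.1636]
tool_rot: [-180.0, 0.0, 131.5]
force: [-1.6, -0.7, 3.9]
grip_width: 0.0154
```

```bash
python3 st.py 4
```

```text
20.9 mean [  0.5953  -0.0498   0.1634 131.5125  -1.0326  -1.2665   4.5311  -0.3295   0.1127   0.0064   0.0157]
last [  0.5953  -0.0498   0.1634 131.5125  -1.3619  -1.3495   4.4209  -0.3628   0.1958   0.0411   0.0156] [-179.9604   -0.0071  131.5125] 32.220455787604386
```

Next I'll rise the last fraction and open, limiting the opening. The deck is clear around the jaws.

>>> {"name": "arm_command", "arguments": {
  "targets": [
    [[0, 0, -0.0005, 0, 0, 0, 1], [0, 0, -0.001, 0, 0, 0, 1], [0, 0, -0.001, 0, 0, 0, 0], [0, 0, -0.001, 0, 0, 0, -0.7], [0, 0, -0.001, 0, 0, 0, -0.7], [0, 0, -0.001, 0, 0, 0, -0.7], [0, 0, -0.001, 0, 0, 0, -0.7], [0, 0, -0.001, 0, 0, 0, -0.7], [0, 0, -0.001, 0, 0, 0, -0.7], [0, 0, -0.001, 0, 0, 0, -0.7]]
  ]
}}

```text
time_s: 21.9
tool_pos: [0.5955, -0.0496, 0.1645]
tool_rot: [-180.0, -0.0, 131.5]
force: [-0.4, -0.2, 0.0]
grip_width: 0.0699
```

```bash
python3 st.py 1 w13.png
```

```text
21.95 mean [  0.5955  -0.0496   0.1645 131.5196   1.0744  -0.3332   0.1023  -0.0156  -0.1222   0.061    0.0714]
last [  0.5955  -0.0496   0.1645 131.5196   1.0744  -0.3332   0.1023  -0.0156  -0.1222   0.061    0.0714] [-179.9957    0.0017  131.5196] 32.251558334318915
```

View pics/w13.png

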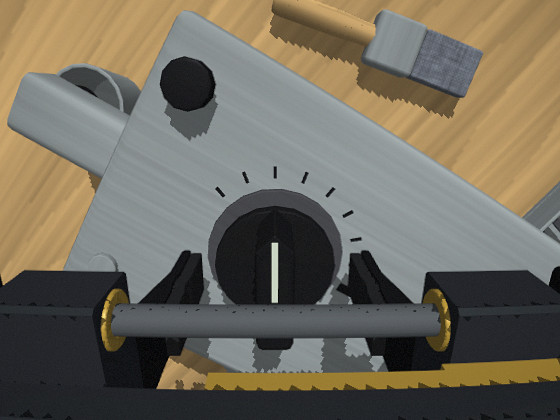

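The jaws are clear of the bar. I'll retreat straight up.

>>> {"name": "arm_command", "arguments": {
  "targets": [
    [[0, 0, -0.02, 0, 0, 0, -0.7], [0, 0, -0.05, 0, 0, 0, -0.7], [0, 0, -0.09, 0, 0, 0, -0.7], [0, 0, -0.13, 0, 0, 0, -0.7], [0, 0, -0.17, 0, 0, 0, -0.7], [0, 0, -0.2, 0, 0, 0, -0.7], [0, 0, -0.2, 0, 0, 0, -0.7], [0, 0, -0.2, 0, 0, 0, -0.7]]
  ]
}}

```text
time_s: 22.75
tool_pos: [0.5957, -0.0494, 0.3648]
tool_rot: [180.0, 0.0, 131.5]
force: [-0.4, -0.4, -0.4]
grip_width: 0.0743
```

```bash
python3 st.py 1; python3 - <<'E'
from fit import *
c=cam("wrist","w14.png"); print(pose(c)); cam("scene","s2.png"); print(get_obs()["joint_velocities"])
E
```

```text
22.8 mean [  0.5952  -0.0497   0.3636 131.5234   0.3079  -1.4057  -0.4068  -0.0068  -0.1046  -0.0058   0.0737]
last [  0.5952  -0.0497   0.3636 131.5234   0.3079  -1.4057  -0.4068  -0.0068  -0.1046  -0.0058   0.0737] [-179.9465   -0.0353  131.5234] 35.24547955655111
(array([ 0.5952, -0.0498]), 0.03, array([ 0.5926, -0.0471]), array([0.0159, 0.0532]), 41.9, 0.1932)
[ 0.06199902  0.07374516  0.00521315 -0.05890944 -0.02565952  0.22372953
  0.09729624]
```

View pics/w14.png

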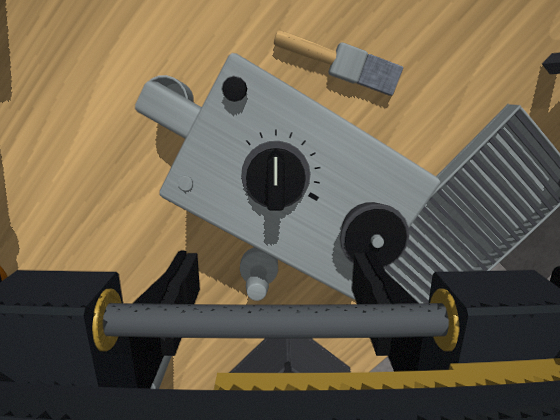

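View pics/s2.png

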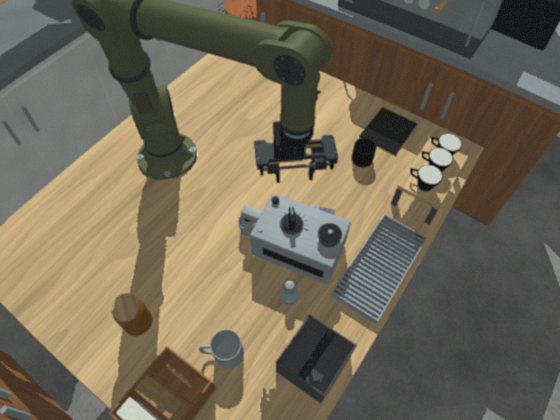

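The white line at (276,170) points at mark (276,131), the sixth counter-clockwise from the wide mark at (313,196). The bar top is back at 0.193 m, its unpressed height, and the scene view shows everything else in place.

```bash
python3 -c "
from cell import *
print(sign_off())"
```

```text
the job is handed in; nothing more can be done
None
```

The dial is set six clicks counter-clockwise from its clockwise stop, sprung up, with the hand well clear, and the job is handed in.

- **Start:** the dial stood on click 3. I gripped the bar and pressed it down with about 10–11 N, roughly 3.3 mm, so well short of forced.
- **Finding the stop:** I turned clockwise until the torque rose steadily to about 0.20 N m past click 0. That is above the 0.14 N m a click takes and well under the 0.6 N m limit, so I took it as the stop.
- **Setting it:** I turned back counter-clockwise to click 6, let the dial spring up, opened the jaws and lifted straight up.

**Last checks:**
- The white line points at the sixth mark from the wide one. The bar measures about 131.9° against the expected 131.5°.
- The bar top is back at its unpressed height of 0.193 m, and the force on the tool is near zero.
- In the final scene picture the other things look to be where they were. I judged that by eye and did not measure it.
- I took the lock as engaged from the dial's height and angle, and did not test it by trying to turn the dial.

None of the checks failed or disagreed. It took about 23 s.

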